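# Seat a tapered mixing cup in a bench shaker and press its lid home

## Task

Get the bench shaker ready to run: first nest the empty tapered cup in the holder on the shaker's sprung platform and press it down until its shoulder sits on the holder's rim all round, then press the tapered lid into the cup until its flange lies flat on the cup's rim, so that nothing can rattle loose. Merely set in place, the cup and the lid each stand a few millimetres proud on their rubber, so both need a firm but gentle push, never so hard that the platform's springs are squeezed to their stops. Leave both released and upright, and leave the other things on the bench where they are.

Things in the scene. Friction and masses are not known exactly. Their poses are not given: they have to be found in the camera images.
- holder_rim (a point): Centre of the holder's mouth at rim height. The holder: an aluminium socket, 59 mm across, 52 mm high, upright on the shaker's sprung platform; 6 soft rubber ribs in its tapered bore (52 mm across between them at the rim, narrowing 2 mm per 10 mm down, 49 mm deep). As found the rim is 130 mm above the bench; it sinks with the platform. z up; x as shaker.
- shaker: The bench shaker, fixed: grey housing 130 x 112 x 52 mm, switch and dial on its front (-x) side; above it on four coil springs an aluminium platform 122 x 102 x 6 mm, top 78 mm above the bench, with the holder at its middle. Origin: centre of the underside; z up, x to its back.
- platform (a joint): How far the platform, with the holder and what is in it, is pressed down (m): 0 as found, under 0.001 with cup and lid in it; it gives softly, straight down, springs back when released, and has stops at 0.0115. A push of up to 17 N keeps clear of them.
- cup_center (a point): Loose white mixing cup, 70 mm high, 70 g, upright on the bench; point on its axis half-way up (35 mm). Lower 48 mm: a cone, 43 mm across at the bottom, 53 mm at the shoulder; above it the collar. Home, this point is 13 mm below holder_rim. Laid in, it stops 5 to 7 mm high on the ribs; pushed straight down, 7 to 14 N bring it home; it stays wedged. Held off the axis it jams higher.
- cup_collar (a point): On the cup's axis at the middle of its collar, 59 mm above its underside: the place to grip. The collar is straight and round, 62 mm across, 22 mm high, up to the rim. Its lower edge, the shoulder, rests on the holder's rim when home. Inside, the mouth is tapered, 52 mm across at the rim. z up.
- lid_center (a point): Lid, 54 mm high, 70 g, on the bench plug down; point on its axis half-way up (27 mm). Soft black tapered plug 18 mm high (49 mm across at its foot, 54 on top), then a white flange 62 mm across, 4 mm thick, then the spout. Home, the flange lies on the cup's rim, this point 44 mm above cup_center. Laid in, it stops 3 to 5 mm high; pushed straight down, 8 to 16 N bring it home; it stays wedged.
- lid_spout (a point): On the lid's axis, 42 mm above its underside: near the top of the capped pour spout on its flange, 26 mm across, from 22 to 54 mm above the underside, knurled grey cap: the place to hold the lid. z up.
- sanding_block: Bystander: a sanding block lying on the bench, 115 x 62 x 31 mm; origin at the centre of its underside.
- roller: Bystander: a pale paint-roller cover lying on the bench beyond the shaker, 106 mm long, 40 mm thick; origin at the centre of its underside.
Mind the look-alikes: they are no part of the job. Leave any blue or brown look-alike of the part that bears lid_center alone. What is shaped like the part that bears cup_center but orange is not meant.

How it is judged:
On the way, in this order (a step that is already met when the one before it is completed fails the run):
1. the cup is fully home in the holder, upright, with the lid not yet in it (z of cup_center in the frame of holder_rim below -0.0115 m and horizontal distance between cup_center and holder_rim below 0.003 m and angle between the z axis of cup_center and the z axis of holder_rim, either way round below 0.04 rad and distance between lid_center and cup_center above 0.07 m), for 0.2 s.
2. the lid is fully home in the cup (z of lid_center in the frame of cup_center below 0.0455 m and horizontal distance between lid_center and cup_center below 0.003 m and angle between the z axis of lid_center and the z axis of cup_center, either way round below 0.04 rad), for 0.2 s.
At the end, for the whole second after the job is handed in: Cup upright in the holder, shoulder within 1.5 mm of the holder's rim and 3 mm of its axis; lid in the cup, flange within 1.5 mm of the cup's rim and 3 mm of its axis; both straight to 0.04 rad; platform sprung back to less than 2 mm down (all of step 2 and z of cup_center in the frame of holder_rim below -0.0115 m and horizontal distance between cup_center and holder_rim below 0.003 m and angle between the z axis of cup_center and the z axis of holder_rim, either way round below 0.04 rad and z of lid_center in the frame of cup_center above 0.038 m and value of joint platform below 0.002 m and angle between cup_center's own z axis and vertical below 0.06 rad); the robot touches nothing.
It fails at once if the platform is pressed down more than 10 mm, next to its stops (value of joint platform above 0.01 m).
It fails at once if the sanding block or the roller cover is shifted by more than 25 mm (distance of any of sanding_block, roller from where it was at the start of the episode above 0.025 m).
It also fails if it takes over 59 s, if anything falls off the work surface, if the arm or the gripper's body presses on something with over 40 N, if the wrist force passes 120 N, or if a joint passes its speed limit or range.

## Robot

A 7-joint arm with a two-finger parallel gripper is mounted at the origin on a cart in front of the work surface, level with it; the furniture and walls round the work are solid. World frame = base frame: x ahead of the robot, y to its left, z up, the work surface at z = 0. Lengths are in m, angles in rad, forces in N, time in s.
With the tool pointing down it reaches from about 0.4 to 0.875 m from the base axis. Payload 19.3 kg.
Tool frame: the origin (TCP) lies midway between the tips of the shut fingers; the grasp point (between the pads) lies 19 mm behind it (bot.pinch_z is the distance from the TCP to the grasp point, in m); z points along the fingers, y is the direction in which the jaws open and shut (so a half turn about z gives the same grasp; the last joint's range is limited). The gripper opens to 85 mm and grips with 20 to 120 N. Pads are 22 mm wide; open, the fingers measure 114 mm over their backs; the gripper's body (76 mm by 85 mm) begins 54 mm behind the grasp point. The pads swing forward as they close: fully open they stand 13 mm farther back than shut.
Start: joints at [1.126, 0.521, -0.036, 1.599, 0.021, 1.021, -0.113], TCP at [0.229, -0.582, 0.231] pointing down, gripper open.
Joint ranges: [-2.91, 2.91], [-0.3, 2.13], [-1.5, 1.42], [0.17, 2.43], [-1.26, 4.41], [0.16, 1.93], [-2.52, 2.52]. Speed limits (rad/s): [1.89, 1.89, 2.39, 2.39, 3.01, 3.01, 3.01].

## Interface

Orientations are given as [roll, pitch, yaw] about the fixed x, y, z axes, in that order (R = Rz(yaw) Ry(pitch) Rx(roll)).
In Python, from workcell import bot gives the robot as it stands. The module is installed in compiled form; this text tells all that it offers.
- The arm moves only by the tool move_arm, never from a script. Its argument "moves" is text: rows parted by semicolons, each of 4 numbers parted by spaces: the shift along the tool's x, y, z in mm, then the turn about the tool's z in rad. In form: dx dy dz yaw; .... A call has exactly 10 rows; each row is the pose to reach, as a shift and turn from the pose commanded when the call began, along the tool's axes at that moment; what a row does not reach only later rows make up. A row lasts 1/12 s, in which the tool goes at most 41.7 mm and 7.16 degrees, less where a joint would pass 70% of its speed; a pose out of reach is approached as far as the arm can. A call with a gripper value outside its range is refused whole. "grip" is the opening, from 0 (shut) to 1 (fully open), set as the call begins (left out, the last holds). The fingers move at their own pace and stop on an object; "grip_force" is the grip in N (left out, the last holds). Time passes only in rows, so rows that repeat a pose let the fingers close, or fill a call up. It gives the time, the measured TCP pose, the force and the opening at its end, in the units of the state.
- bot.observe(): the state, without advancing time (a new reading comes with each control period).
- bot.grab_frame(name): name is "scene" or "top" or "wrist"; returns a dict with "frame" (384x512x3 uint8, red, green, blue), "z_map" (384x512 float32, m along the optical axis (not along the pixel's ray), 0 where there is no reading), "K" (3x3 intrinsics, pixels), "dist" ([k1, k2, p1, p2, k3] as OpenCV has them; the pictures are not rectified), "eye" and "attitude" of the camera in the world. Camera axes: x right, y up, looking along -z (the intrinsics and any distortion apply to the point x, -y, -z); pixel columns grow to the right and rows downward; lengths in m; the calibration is good to about 2 mm. A picture is of the moment at which its call begins.
- bot.job_done(): hands the job in, once; it reports no verdict.
Trained networks look in a picture, given as the dict that the camera call returned (one of the last four; its "shot" number tells which), for a name from the list of things; names that differ only in an ending like _2 or _b are one class to them, and where a whole thing is asked for, a point or a joint stands for the part that bears it (a point fixed in the world has none). Each returns a list of dicts, best first, with "conf" (0 to 1); they miss things now and then, are a little off and sometimes report something else, mostly with a low value. They report only what shows in the picture. A call takes as long as a camera call. They do not tell look-alikes from the thing itself.
- bot.search_frame(picture, label): "at" ([column, row] in pixels, amid what is visible of it).
- bot.pinpoint(picture, label): "at" ([column, row] in pixels: a listed point, or the origin of a listed thing).
The state is a dict: "clock": time; "qpos": joint angles; "qd": joint speeds; "joint_efforts": joint torques, N m; "position": TCP position; "tool_rot": TCP orientation; "force": force on the tool from outside, world axes, zero at the start; "moment": the same for the moment, N m; "grip_width": finger opening in m.
Only numpy, scipy, OpenCV 4.12 (cv2) and the standard library are available. Lean on these libraries where they do the work, as an engineer would, in place of code of your own. Each camera call takes 0.05 s, during which the arm holds its last target. There are 200 camera calls.

## Working session

There is one attempt and no reset: what is moved stays moved. The work goes in short steps, Python scripts to look and compute and a tool call to move; the robot and the scene stay as the last step left them, time stands still between calls to the robot, and variables do not carry over. Pictures are saved under pics/ and viewed, about 8 in all and at most 12, crops included, and the job is handed in when it is done.

Besides the shell and the picture viewer there is one more tool, called after ">>>" in YAML: its name, and indented under it one key for each argument. move_arm: Moves the arm, as the interface text tells. Its arguments: {"type":"object","properties":{"moves":{"type":"string"},"grip":{"type":"number"},"grip_force":{"type":"number"}},"required":["moves"]}

```bash
mkdir -p pics; cat > h.py <<'E'
import numpy as np, cv2
from workcell import bot
from scipy.spatial.transform import Rotation as R
def rot(p):
    a=np.array(p['attitude'],float)
    if a.shape==(3,3): return a
    return R.from_euler('xyz',a).as_matrix() if a.size==3 else R.from_quat(a).as_matrix()
def ray(p,uv):
    n=cv2.undistortPoints(np.array([[uv]],float),np.array(p['K'],float),np.array(p['dist'],float))[0,0]
    return np.array(p['eye'],float), rot(p)@np.array([n[0],-n[1],-1.])
def atz(p,uv,z):
    e,d=ray(p,uv); return e+d*(z-e[2])/d[2]
def depth(p,uv):
    e,d=ray(p,uv); c,r=int(round(uv[0])),int(round(uv[1])); return e+d*p['z_map'][r,c]
def cloud(p):
    h,w=p['z_map'].shape
    uv=np.stack(np.meshgrid(np.arange(w),np.arange(h)),-1).reshape(-1,1,2).astype(float)
    n=cv2.undistortPoints(uv,np.array(p['K'],float),np.array(p['dist'],float))[:,0]
    d=np.c_[n[:,0],-n[:,1],-np.ones(len(n))]@rot(p).T
    return (np.array(p['eye'])+d*p['z_map'].reshape(-1,1)).reshape(h,w,3)
def save(p,n): cv2.imwrite('pics/'+n+'.png',p['frame'][...,::-1])
E
python3 - <<'E'
from h import *
np.set_printoptions(precision=4,suppress=True)
s=bot.observe(); print(s['clock'],s['position'],s['tool_rot'],s['grip_width'],bot.pinch_z)
ims=[]
for c in ('scene','top'):
    p=bot.grab_frame(c); ims.append(p['frame'][...,::-1]); print(c,p['eye'],p['attitude'])
    for l,z in (('holder_rim',.13),('cup_center',.035),('cup_collar',.059),('lid_center',.027),('lid_spout',.042),('shaker',0),('sanding_block',0),('roller',0)):
        for q in bot.pinpoint(p,l)[:4]: print(l,np.round(q['at'],1),round(q['conf'],2),atz(p,q['at'],z))
cv2.imwrite('pics/a.png',cv2.resize(np.vstack(ims),None,fx=.78,fy=.78)); 
cv2.imwrite('pics/scene.png',ims[0]);cv2.imwrite('pics/top.png',ims[1])
E
```

```text
0.0 [ 0.2286 -0.5813  0.2307] [-3.1405  0.0001  0.3748] 0.08559114003615582 0.0187
scene [0.0145 0.6164 0.8026] [ 0.7968  0.0058 -2.4429]
holder_rim [262.1 162.2] 0.71 [0.5047 0.0061 0.13  ]
cup_center [273.1 279.4] 0.76 [0.3181 0.197  0.035 ]
cup_center [215.6 268. ] 0.66 [0.431  0.2533 0.035 ]
cup_collar [215.5 260.8] 0.94 [0.4309 0.2514 0.059 ]
cup_collar [269.6 275.3] 0.87 [0.3204 0.2069 0.059 ]
lid_center [357.8 188.6] 0.92 [ 0.3241 -0.1645  0.027 ]
lid_center [320.7 166.7] 0.64 [ 0.4456 -0.1746  0.027 ]
lid_center [293.7 146.4] 0.58 [ 0.554  -0.1988  0.027 ]
lid_spout [359.6 180.8] 0.72 [ 0.3292 -0.1777  0.042 ]
lid_spout [297.7 141.9] 0.56 [ 0.5469 -0.2068  0.042 ]
shaker [259.  198.1] 0.79 [0.5153 0.0042 0.    ]
sanding_block [194.9 310.5] 0.79 [0.4089 0.3428 0.    ]
sanding_block [323.7 164.8] 0.43 [ 0.4586 -0.2144  0.    ]
roller [253.6 143.4] 0.95 [ 0.6733 -0.1623  0.    ]
top [0.278  0.0042 1.4037] [ 0.163   0.0391 -1.5677]
holder_rim [277.2 191.8] 0.88 [0.4984 0.0132 0.13  ]
holder_rim [345.4 217.4] 0.69 [ 0.4246 -0.1787  0.13  ]
cup_center [199.3 221.4] 0.62 [0.4239 0.2521 0.035 ]
cup_collar [212.1 254.3] 0.75 [0.3233 0.207  0.059 ]
cup_collar [199.2 215. ] 0.63 [0.4407 0.2485 0.059 ]
cup_collar [278.6 191.6] 0.18 [0.5113 0.0094 0.059 ]
lid_center [337.2 255. ] 0.82 [ 0.3228 -0.1661  0.027 ]
lid_center [344.5 216. ] 0.8 [ 0.4408 -0.1908  0.027 ]
lid_center [346.3 182.3] 0.51 [ 0.5452 -0.1991  0.027 ]
lid_center [328.3 146.4] 0.41 [ 0.6598 -0.1462  0.027 ]
lid_spout [347.8 181.8] 0.75 [ 0.5438 -0.2015  0.042 ]
lid_spout [342.9 213.7] 0.72 [ 0.446  -0.1841  0.042 ]
lid_spout [341.2 255.6] 0.52 [ 0.3206 -0.176   0.042 ]
lid_spout [345.4 219.5] 0.52 [ 0.4284 -0.1911  0.042 ]
shaker [275.4 198.3] 0.77 [0.5003 0.0198 0.    ]
sanding_block [170.2 227.3] 0.63 [0.4091 0.3501 0.    ]
roller [328.8 146.1] 0.82 [ 0.6682 -0.1508  0.    ]
```

View pics/a.png

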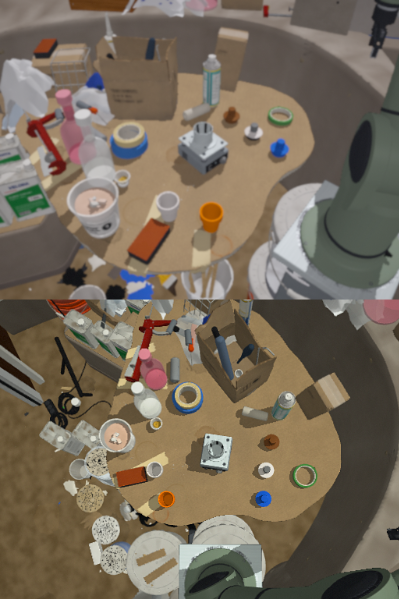

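The scene picture shows the white cup at scene px (215,265), the white lid at (321,168) and the holder at (262,162). Candidates for the cup are white (215,265) and orange (270,277). For the lid they are blue (358,188), white (321,168) and brown (296,146). By the description I choose the white cup and the white-flanged lid, and next check them in a crop and measure from depth.

```bash
python3 - <<'E'
from h import *
np.set_printoptions(precision=4,suppress=True)
from scipy.optimize import least_squares
def fit(P):
    f=least_squares(lambda v:np.hypot(P[:,0]-v[0],P[:,1]-v[1])-v[2],[*P[:,:2].mean(0),.03],loss='soft_l1',f_scale=.001); return f.x
ims={}
for c in ('scene','top'):
    p=bot.grab_frame(c); ims[c]=p['frame'][...,::-1]; C=cloud(p).reshape(-1,3)
    print(c,'table z',np.median(C[(abs(C[:,0]-.35)<.02)&(abs(C[:,1])<.03)][:,2]))
    for n,ctr,zlo,zhi,r in (('cup',(.431,.252),.064,.076,.045),('lidtop',(.443,-.178),.048,.06,.03),('lidflange',(.443,-.178),.017,.027,.045),('holder',(.502,.01),.124,.136,.045),('block',(.409,.346),.026,.036,.075),('plat',(.502,.01),.072,.084,.09),('orange',(.322,.205),.064,.076,.045)):
        m=(np.hypot(C[:,0]-ctr[0],C[:,1]-ctr[1])<r)&(C[:,2]>zlo)&(C[:,2]<zhi); P=C[m]
        if len(P)<8: print(n,len(P)); continue
        print(n,len(P),'mean',P.mean(0),'mid',(P.min(0)+P.max(0))[:2]/2,'ext',np.ptp(P,0)[:2],'fit',fit(P),cv2.minAreaRect(P[:,:2].astype(np.float32)*1000))
s,t=ims['scene'],ims['top']
z=lambda i,x,y:cv2.resize(i[y-50:y+50,x-66:x+66],(396,300),interpolation=cv2.INTER_CUBIC)
cv2.imwrite('pics/b.png',np.vstack([np.hstack([z(s,215,270),z(s,325,165)]),np.hstack([z(s,262,175),z(t,205,225)])]))
E
```

```text
scene table z -0.0006416357472054379
cup 260 mean [0.4335 0.2505 0.0687] mid [0.4338 0.2499] ext [0.0625 0.0638] fit [0.4329 0.251  0.0287] ((434.06036376953125, 249.79930114746094), (61.19926071166992, 63.03215408325195), 46.263153076171875)
lidtop 52 mean [ 0.4345 -0.1779  0.0521] mid [ 0.435  -0.1793] ext [0.0231 0.0242] fit [ 0.4343 -0.1777  0.0089] ((434.88824462890625, -178.44747924804688), (22.518306732177734, 23.24424934387207), 79.09977722167969)
lidflange 200 mean [ 0.4319 -0.1732  0.021 ] mid [ 0.436  -0.1802] ext [0.0612 0.0612] fit [ 0.4364 -0.1811  0.0236] ((433.62457275390625, -175.52418518066406), (58.11498260498047, 58.04869079589844), 26.59567642211914)
holder 117 mean [0.5052 0.0121 0.127 ] mid [0.504  0.0146] ext [0.0598 0.0592] fit [0.5037 0.0147 0.0281] ((504.0155334472656, 13.617755889892578), (57.59513854980469, 58.006160736083984), 29.588001251220703)
block 1526 mean [0.4088 0.352  0.0307] mid [0.4102 0.3412] ext [0.082  0.1384] fit [0.4097 0.3513 0.0343] ((412.66864013671875, 339.9596862792969), (62.535736083984375, 136.3794403076172), 13.394437789916992)
pl
[... 1214 characters left out ...]
, 15.209554672241211), (54.471412658691406, 59.33565139770508), 89.58989715576172)
block 649 mean [0.4086 0.3505 0.0309] mid [0.4087 0.3411] ext [0.0773 0.1359] fit [0.4076 0.3499 0.0337] ((411.4199523925781, 338.8991394042969), (61.90414810180664, 134.756591796875), 12.719647407531738)
plat 1077 mean [0.5017 0.0152 0.0784] mid [0.5048 0.0153] ext [0.134  0.1163] fit [0.5042 0.0154 0.0483] ((503.94970703125, 15.289791107177734), (101.69894409179688, 122.70496368408203), 81.3102798461914)
orange 115 mean [0.3197 0.2056 0.0688] mid [0.3196 0.2046] ext [0.0615 0.0618] fit [0.3196 0.204  0.0285] ((319.6751708984375, 203.92491149902344), (60.006160736083984, 61.40557098388672), 36.92095184326172)
```

View pics/b.png

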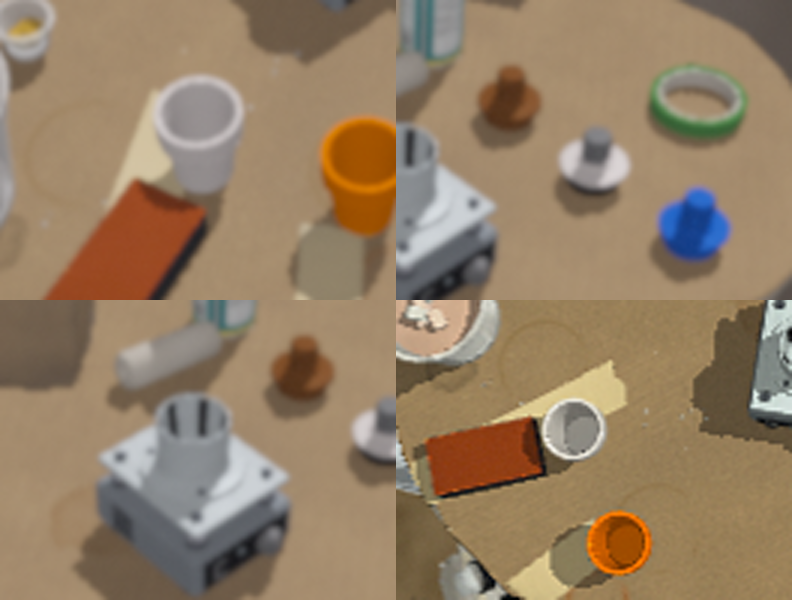

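The crop confirms the white cup, which stands about 1 cm from the red block's end. It also shows the white lid with the grey cap and the holder with its dark ribs. The jaws should close across the block's axis (yaw about 1.8). I'll go over the shaker first for a wrist look.

```bash
cat >> h.py <<'E'
def to(x,y,z,yaw=None):
    s=bot.observe(); p=np.array(s['position']); e=np.array(s['tool_rot']).ravel()
    M=R.from_euler('xyz',e).as_matrix(); d=M.T@(np.array([x,y,z])-p)*1000
    t=0 if yaw is None else -(yaw-e[2])
    print('clock %.2f'%s['clock'],'pos',p.round(4),'rpy',e.round(4),'-> %.1f %.1f %.1f %.3f'%(*d,t))
E
python3 -c "
from h import *
to(.46,-.22,.26,1.2)"
```

```text
clock 1.00 pos [ 0.2288 -0.5816  0.2313] rpy [-3.1415  0.      0.3747] -> 347.5 -251.9 -28.7 -0.825
```

>>> move_arm:
  moves: "347 -252 -29 -0.825;347 -252 -29 -0.825;347 -252 -29 -0.825;347 -252 -29 -0.825;347 -252 -29 -0.825;347 -252 -29 -0.825;347 -252 -29 -0.825;347 -252 -29 -0.825;347 -252 -29 -0.825;347 -252 -29 -0.825"
  grip: 1

```text
clock: 1.83
position: [0.4531, -0.2294, 0.2598]
tool_rot: [3.141, 0.0, 1.199]
force: [1.3, -0.6, 0.4]
grip_width: 0.0855
```

```bash
python3 -c "
from h import *
to(.44,.015,.33,1.8)
print(bot.observe()['qpos'])"
```

```text
clock 1.83 pos [ 0.4531 -0.2294  0.2598] rpy [3.1411e+00 2.0000e-04 1.1995e+00] -> 223.0 -100.8 -70.3 -0.601
[ 0.6438391   0.3202566  -0.36767957  1.85657342  0.13619278  0.98862305
 -0.15315043]
```

>>> move_arm:
  moves: "235 -44 -70 -0.6;235 -44 -70 -0.6;235 -44 -70 -0.6;235 -44 -70 -0.6;235 -44 -70 -0.6;235 -44 -70 -0.6;235 -44 -70 -0.6;235 -44 -70 -0.6;235 -44 -70 -0.6;235 -44 -70 -0.6"

```text
clock: 2.67
position: [0.4964, 0.0027, 0.3291]
tool_rot: [-3.141, 0.0, 1.798]
force: [0.5, -0.4, -0.2]
grip_width: 0.0853
```

```bash
python3 - <<'E'
from h import *
np.set_printoptions(precision=4,suppress=True)
p=bot.grab_frame('wrist'); save(p,'w1'); s=bot.observe()
M=R.from_euler('xyz',s['tool_rot']).as_matrix()
print('cam in tool',M.T@(np.array(p['eye'])-s['position']), M.T@rot(p)@[0,0,-1])
for q in bot.pinpoint(p,'holder_rim')[:2]: print(q,atz(p,q['at'],.13))
to(.432,.251,.2,1.8)
E
```

```text
cam in tool [ 0.0781 -0.0003 -0.1423] [-0.2984 -0.0006  0.9544]
{'at': [261.6, 156.1], 'conf': 0.59} [0.5019 0.015  0.13  ]
clock 2.77 pos [0.4964 0.0027 0.3292] rpy [-3.141   0.0001  1.798 ] -> 256.4 -6.8 129.1 -0.002
```

View pics/w1.png

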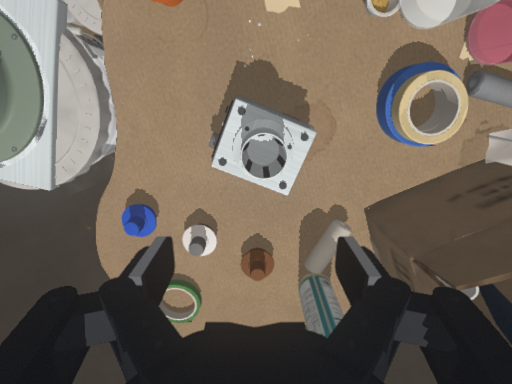

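The wrist view shows the holder at px (262,150) with its dark ribs, and the three lids along the left. Next I fit the holder rim in the wrist depth, then move over the cup.

```bash
cat >> h.py <<'E'
def mid(p,ctr,zlo,zhi,r):
    C=cloud(p).reshape(-1,3); P=C[(np.hypot(C[:,0]-ctr[0],C[:,1]-ctr[1])<r)&(C[:,2]>zlo)&(C[:,2]<zhi)]
    if len(P)<10: return len(P)
    c,rr=cv2.minEnclosingCircle(P[:,:2].astype(np.float32)*1000)
    print(len(P),'circle',np.round(c,1),round(rr,1),'mid',((P.min(0)+P.max(0))*500).round(1),'ext',(np.ptp(P,0)*1000).round(1),'zmed',np.median(P[:,2]).round(4))
E
python3 - <<'E'
from h import *
p=bot.grab_frame('wrist'); mid(p,(.503,.015),.124,.136,.045);mid(p,(.503,.015),.072,.084,.09)
mid(p,(.434,-.179),.048,.06,.04)
to(.445,.205,.22,1.8)
E
```

```text
386 circle [504.6  15.4] 29.6 mid [504.5  15.6 128. ] ext [58.5 58.3  8. ] zmed 0.129
4936 circle [505.1  15. ] 78.1 mid [504.8  15.1  78.8] ext [135.4 117.9  10.4] zmed 0.0779
184 circle [ 435.2 -179.9] 13.8 mid [ 435.  -179.9   52.3] ext [27.3 27.1  7.7] zmed 0.0537
clock 2.82 pos [0.4965 0.0029 0.3292] rpy [-3.1411  0.      1.7982] -> 208.5 -4.5 109.2 -0.002
```

>>> move_arm:
  moves: "256 -6 129 0;256 -6 129 0;256 -6 129 0;256 -6 129 0;256 -6 129 0;256 -6 129 0;256 -6 129 0;256 -6 129 0;256 -6 129 0;256 -6 129 0"

```text
clock: 3.65
position: [0.4329, 0.2511, 0.2003]
tool_rot: [-3.141, 0.0, 1.799]
force: [0.2, -1.1, 0.5]
grip_width: 0.0857
```

```bash
python3 - <<'E'
from h import *
p=bot.grab_frame('wrist'); save(p,'w2'); mid(p,(.4325,.251),.064,.076,.045)
C=cloud(p).reshape(-1,3);P=C[(abs(C[:,2]-.031)<.006)&(C[:,1]>.27)&(abs(C[:,0]-.41)<.08)];print(cv2.minAreaRect(P[:,:2].astype(np.float32)*1000),P.min(0))
to(.4325,.251,.040,1.8)
E
```

```text
1013 circle [433.  252.1] 31.3 mid [433.5 252.1  67.9] ext [61.6 62.5  7.8] zmed 0.0693
((410.2620849609375, 351.0589294433594), (62.13912582397461, 113.07595825195312), 12.436500549316406) [0.36979432 0.29095198 0.02501347]
clock 3.70 pos [0.4332 0.2507 0.2006] rpy [3.1413e+00 4.0000e-04 1.7982e+00] -> 0.5 -0.7 160.6 -0.002
```

View pics/w2.png

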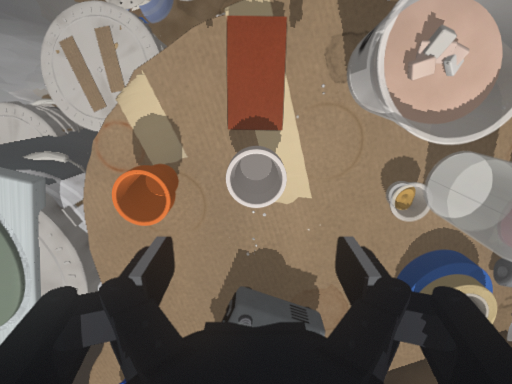

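The cup is at px (257,178), clear of the block by about 1 cm on the far side, with free room for both fingers. Now I descend and grip.

>>> move_arm:
  moves: "1 0 40 0;1 0 80 0;1 0 115 0;1 0 140 0;1 0 155 0;1 0 162 0;1 0 162 0;1 0 162 0;1 0 162 0;1 0 162 0"
  grip: 1

```text
clock: 4.53
position: [0.4332, 0.2528, 0.0396]
tool_rot: [3.14, -0.0, 1.799]
force: [-0.1, -0.0, -0.2]
grip_width: 0.0856
```

>>> move_arm:
  moves: "0 0 0 0;0 0 0 0;0 0 0 0;0 0 0 0;0 0 0 0;0 0 0 0;0 0 0 0;0 0 0 0;0 0 0 0;0 0 0 0"
  grip: 0.3
  grip_force: 40

```text
clock: 5.37
position: [0.4329, 0.2529, 0.0392]
tool_rot: [3.14, -0.0, 1.8]
force: [-0.3, -0.4, 13.3]
grip_width: 0.0607
```

>>> move_arm:
  moves: "0 0 -15 0;0 0 -40 0;0 0 -80 0;0 0 -120 0;0 0 -160 0;0 0 -180 0;0 0 -180 0;0 0 -180 0;0 0 -180 0;0 0 -180 0"

```text
clock: 6.2
position: [0.432, 0.2524, 0.2175]
tool_rot: [-3.14, 0.0, 1.8]
force: [-0.1, -0.1, -1.2]
grip_width: 0.0607
```

```bash
python3 - <<'E'
from h import *
s=bot.observe();print(s['position'],s['force'],s['grip_width'])
p=bot.grab_frame('wrist'); save(p,'w3')
C=cloud(p).reshape(-1,3); x,y,z=s['position']
P=C[np.hypot(C[:,0]-x,C[:,1]-y)<.036]
for lo in np.arange(-.02,.08,.005):print(round(lo,3),((P[:,2]-z>lo)&(P[:,2]-z<lo+.005)).sum(),end=' ')
print(); mid(p,(x,y),z+.022,z+.036,.036)
to(.5045,.0155,.218,1.798)
E
```

```text
[0.43196983 0.25238177 0.21745089] [-0.05670641 -0.13767376 -1.24131351] 0.06072243711582521
-0.02 457 -0.015 480 -0.01 493 -0.005 506 0.0 557 0.005 684 0.01 1208 0.015 1386 0.02 1623 0.025 2398 0.03 2750 0.035 350 0.04 543 0.045 46 0.05 134 0.055 263 0.06 114 0.065 272 0.07 1255 0.075 2257 
6216 circle [431.2 255.7] 34.9 mid [429.9 252.2 246.5] ext [67.3 61.1 14. ] zmed 0.2473
clock 6.25 pos [0.432  0.2525 0.2174] rpy [-3.1398e+00  3.0000e-04  1.7999e+00] -> -247.3 16.8 -0.5 0.002
```

View pics/w3.png

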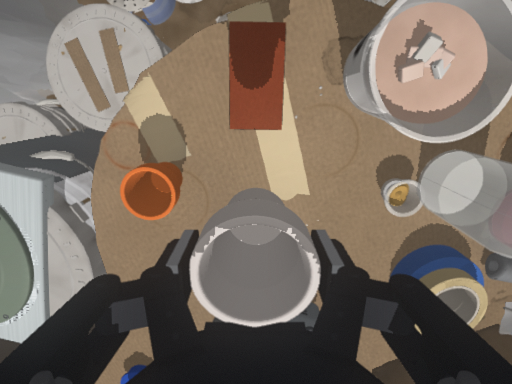

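The cup is gripped squarely at px (255,260), its rim level between the pads. Now I carry it over the holder.

>>> move_arm:
  moves: "-30 2 0 0;-65 4.5 0 0;-105 7 0 0;-145 10 0 0;-180 12 0 0;-210 14.5 0 0;-232 16 0 0;-243 16.5 0 0;-247 17 0 0;-247 17 0 0"

```text
clock: 7.08
position: [0.5049, 0.0161, 0.2179]
tool_rot: [-3.141, -0.001, 1.799]
force: [1.3, -0.2, -0.3]
grip_width: 0.0608
```

```bash
python3 - <<'E'
from h import *
p=bot.grab_frame('wrist'); s=bot.observe(); x,y,z=s['position']; print(s['force'])
M=R.from_euler('xyz',s['tool_rot']).as_matrix()
C=(cloud(p).reshape(-1,3)-s['position'])@M*1000
P=C[(np.hypot(C[:,0],C[:,1])<36)&(abs(C[:,2]+31)<2.5)&(abs(C[:,1])<27)]
from scipy.optimize import least_squares
ro=np.hypot(P[:,0],P[:,1])
print('tool x range',P[:,0].min(),P[:,0].max(),'n',len(P))
for c in ('top','scene'):
    q=bot.grab_frame(c); mid(q,(x,y),z+.026,z+.037,.04)
    mid(q,(.5045,.0155),.124,.136,.04)
save(q,'s4')
to(.5045,.0155,.140,1.8)
E
```

```text
[ 1.61045631 -0.04005939 -0.68263247]
tool x range -32.48094284519574 29.615882554636855 n 2931
174 circle [503.3  24.4] 39.3 mid [503.3  16.6 249.5] ext [77.  60.7 10.8] zmed 0.2473
111 circle [503.6  14.4] 30.5 mid [503.3  14.  127.3] ext [59.7 58.7  6.5] zmed 0.1273
clock 7.23 pos [0.5047 0.0176 0.2184] rpy [-3.1415e+00 -5.0000e-04  1.8017e+00] -> -2.0 -0.7 78.4 0.002
```

>>> move_arm:
  moves: "-1 -0.5 0 0;-1 -0.5 0 0;-1 -0.5 15 0;-1 -0.5 30 0;-1 -0.5 45 0;-1 -0.5 57 0;-1 -0.5 66 0;-1 -0.5 72 0;-1 -0.5 76 0;-1 -0.5 76 0"

```text
clock: 8.07
position: [0.5046, 0.0151, 0.142]
tool_rot: [-3.141, -0.0, 1.8]
force: [-0.3, -0.4, -0.6]
grip_width: 0.061
```

```bash
python3 - <<'E'
from h import *
q=bot.grab_frame('scene'); f=q['frame'][...,::-1]; w=bot.grab_frame('wrist')['frame'][...,::-1]
cv2.imwrite('pics/s5.png',np.hstack([cv2.resize(f[110:220,195:325],(472,400),interpolation=2),w[192:,128:384].repeat(1,0)[:192].copy() if 0 else cv2.resize(w[184:384,128:288],(320,400))]))
print(bot.observe()['force'])
for i in range(3): to(.5045,.0162,.127,1.8)
E
```

```text
[-0.03174946 -0.80181384 -1.07781034]
clock 8.17 pos [0.505  0.015  0.1428] rpy [3.1411e+00 1.0000e-04 1.7999e+00] -> 1.2 -0.2 15.8 -0.000
clock 8.17 pos [0.505  0.015  0.1428] rpy [3.1411e+00 1.0000e-04 1.7999e+00] -> 1.2 -0.2 15.8 -0.000
clock 8.17 pos [0.505  0.015  0.1428] rpy [3.1411e+00 1.0000e-04 1.7999e+00] -> 1.2 -0.2 15.8 -0.000
```

View pics/s5.png

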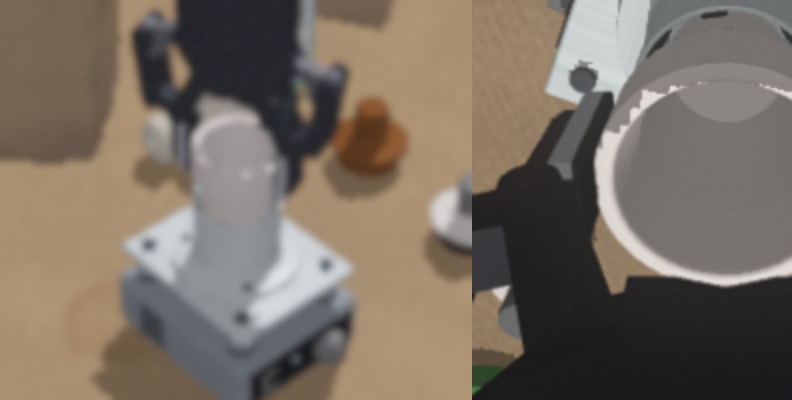

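The cup stands inside the holder's mouth and moves freely, with no contact force. I lower it gently to the ribs.

>>> move_arm:
  moves: "0.5 0 3 0;0.5 0 6 0;0.5 0 9 0;0.5 0 11 0;0.5 0 13 0;0.5 0 15 0;0.5 0 16 0;0.5 0 17 0;0.5 0 18 0;0.5 0 18 0"

```text
clock: 9.0
position: [0.5047, 0.0156, 0.1244]
tool_rot: [3.142, -0.0, 1.8]
force: [-0.7, 3.1, 3.0]
grip_width: 0.0609
```

>>> move_arm:
  moves: "0.5 0 0 0;1 0 0 0;1 0 0 0;1 0 1 0;1 0 2 0;1 0 3 0;1 0 4 0;1 0 4 0;1 0 4 0;1 0 4 0"

```text
clock: 9.83
position: [0.5045, 0.0163, 0.1204]
tool_rot: [3.141, 0.0, 1.8]
force: [-0.1, -1.3, 5.6]
grip_width: 0.0611
```

>>> move_arm:
  moves: "-0.3 0 1 0;-0.3 0 1.5 0;-0.3 0 2 0;-0.3 0 2.5 0;-0.3 0 3 0;-0.3 0 3.5 0;-0.3 0 4 0;-0.3 0 4 0;-0.3 0 4 0;-0.3 0 4 0"

```text
clock: 10.67
position: [0.5047, 0.0161, 0.1166]
tool_rot: [3.141, 0.0, 1.8]
force: [-2.0, -0.2, 8.7]
grip_width: 0.0612
```

>>> move_arm:
  moves: "0 -0.3 1 0;0 -0.3 1.5 0;0 -0.3 2 0;0 -0.3 2.5 0;0 -0.3 3 0;0 -0.3 3 0;0 -0.3 3 0;0 -0.3 3 0;0 -0.3 3 0;0 -0.3 3 0"

```text
clock: 11.5
position: [0.5046, 0.0161, 0.1139]
tool_rot: [3.141, 0.0, 1.8]
force: [-1.5, -0.7, 14.3]
grip_width: 0.0611
```

```bash
cat >> h.py <<'E'
def heights(p):
    C=cloud(p).reshape(-1,3); d=np.hypot(C[:,0]-.5045,C[:,1]-.0155)
    def top(m): 
        z=C[m,2]; return None if len(z)<20 else (len(z),np.round(np.median(z),4))
    print('platform z',top((abs(d-.05)<.008)&(C[:,2]>.06)&(C[:,2]<.085)),'cup rim',top((abs(d-.0285)<.0025)&(C[:,2]>.132)&(C[:,2]<.165)), end=' ')
    R=(d<.033)&(C[:,2]>.13)&(C[:,2]<.24); z=np.sort(C[R,2]); print('hist',np.histogram(z,np.arange(.13,.2,.003))[0])
E
python3 - <<'E'
from h import *
for c in ('wrist','top','scene'): heights(bot.grab_frame(c))
print(bot.observe()['force'],bot.observe()['position'])
E
```

```text
platform z (5425, np.float64(0.0703)) cup rim (5110, np.float64(0.1441)) hist [ 819  862  938 1048 3195  708  139  161  274   57    1    0    5   39
   78    1   29  169  349  998 1137 1445 1712]
platform z (122, np.float64(0.0705)) cup rim None hist [0 0 0 0 0 0 0 0 0 0 0 0 0 0 0 0 0 0 0 0 0 0 0]
platform z (389, np.float64(0.0705)) cup rim (171, np.float64(0.1409)) hist [42 50 39 57 65  8  6  5  6  3  3  1  2  2  4  2  2  5 24 25 17 23 25]
[-1.24248835  0.1982487  13.93052456] [0.50462807 0.01612966 0.11386772]
```

The platform is down 7.5 mm at 14 N and the cup rim is 73.8 mm above it (home is 74). The last rise also matches the bare spring stiffness, so the cup is home. I relax the push, then release.

>>> move_arm:
  moves: "0 0 -1 0;0 0 -2 0;0 0 -3 0;0 0 -4 0;0 0 -5 0;0 0 -6 0;0 0 -7 0;0 0 -7 0;0 0 -7 0;0 0 -7 0"

```text
clock: 12.48
position: [0.5045, 0.0161, 0.1204]
tool_rot: [3.141, -0.0, 1.8]
force: [5.1, 1.4, 1.3]
grip_width: 0.0608
```

>>> move_arm:
  moves: "0 0 0 0;0 0 0 0;0 0 0 0;0 0 0 0;0 0 0 0;0 0 0 0;0 0 0 0;0 0 -10 0;0 0 -30 0;0 0 -60 0"
  grip: 1

```text
clock: 13.32
position: [0.5031, 0.0161, 0.1802]
tool_rot: [-3.138, -0.001, 1.8]
force: [-0.0, 0.1, 0.4]
grip_width: 0.0853
```

>>> move_arm:
  moves: "0 0 -40 0;0 0 -80 0;0 0 -110 0;0 0 -140 0;0 0 -140 0;0 0 -140 0;0 0 -140 0;0 0 -140 0;0 0 -140 0;0 0 -140 0"

```text
clock: 14.15
position: [0.504, 0.0161, 0.3198]
tool_rot: [-3.14, -0.0, 1.8]
force: [-0.1, -0.0, -1.4]
grip_width: 0.0854
```

```bash
python3 - <<'E'
from h import *
for c in ('wrist','top','scene'):
    p=bot.grab_frame(c); heights(p); mid(p,(.5045,.0155),.146,.157,.04)
    mid(p,(.434,-.18),.048,.06,.04)
to(.435,-.180,.2,1.35)
E
```

```text
platform z (1852, np.float64(0.0775)) cup rim (763, np.float64(0.1515)) hist [ 56  81  79  98  87 102 202 531   0   0   0   0   0   0   0   0   0   0
   0   0   0   0   0]
801 circle [504.   15.1] 31.2 mid [504.1  15.3 149.9] ext [61.5 62.1  7.8] zmed 0.1515
186 circle [ 435.  -179.1] 13.4 mid [ 434.7 -179.2   52.1] ext [26.2 24.2  7.9] zmed 0.0538
platform z (40, np.float64(0.077)) cup rim None hist [0 0 0 0 0 0 0 0 0 0 0 0 0 0 0 0 0 0 0 0 0 0 0]
13 circle [ 439.1 -187. ] 8.6 mid [ 439.1 -187.3   53.6] ext [14.6  9.6 10.9] zmed 0.0517
platform z (391, np.float64(0.0778)) cup rim (249, np.float64(0.1446)) hist [42 49 50 51 53 46 91 42  0  0  0  0  0  0  0  0  0  0  0  0  0  0  0]
169 circle [503.4  13.9] 32.3 mid [502.9  14.1 149.9] ext [62.5 63.3  7.7] zmed 0.1499
48 circle [ 435.3 -179.1] 12.7 mid [ 434.6 -179.2   51.8] ext [23.2 25.1  7.4] zmed 0.0525
clock 14.30 pos [0.5041 0.0161 0.3201] rpy [-3.1410e+00 -3.0000e-04  1.7999e+00] -> -175.3 -111.8 120.1 0.450
```

The cup is home: rim at 151.5 mm, platform at 77.5 mm, centre at (504, 15). Now the lid.

>>> move_arm:
  moves: "-30 -20 0 0;-60 -40 20 0;-95 -60 50 0;-125 -80 80 0;-150 -97 100 0;-168 -107 115 0;-175 -112 120 0;-175 -112 120 0;-175 -112 120 0;-175 -112 120 0"

```text
clock: 15.13
position: [0.4357, -0.1788, 0.2011]
tool_rot: [3.14, 0.0, 1.801]
force: [0.5, 0.4, 0.4]
grip_width: 0.0855
```

```bash
python3 - <<'E'
from h import *
p=bot.grab_frame('wrist'); save(p,'w6'); mid(p,(.435,-.18),.048,.06,.03);mid(p,(.435,-.18),.019,.025,.04)
to(.435,-.180,.028,1.8)
E
```

```text
455 circle [ 435.6 -179.5] 13.6 mid [ 435.6 -179.2   51.7] ext [26.9 25.5  7.2] zmed 0.0536
1517 circle [ 435.6 -179.6] 31.0 mid [ 435.7 -179.3   22. ] ext [61.6 61.4  5.9] zmed 0.0222
clock 15.18 pos [ 0.4358 -0.1787  0.2012] rpy [3.1403e+00 4.0000e-04 1.8014e+00] -> -1.0 -1.3 173.2 0.001
```

View pics/w6.png

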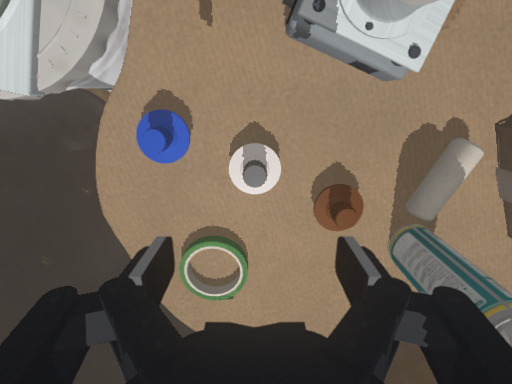

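The white lid with its grey cap is at px (255,165), with clear gaps to the blue lid (163,135) and the brown one (340,208). I descend and grip.

>>> move_arm:
  moves: "-0.7 0 40 0;-0.7 0 80 0;-0.7 0 115 0;-0.7 0 145 0;-0.7 0 163 0;-0.7 0 172 0;-0.7 0 173 0;-0.7 0 173 0;-0.7 0 173 0;-0.7 0 173 0"

```text
clock: 16.02
position: [0.4358, -0.1808, 0.0287]
tool_rot: [3.14, 0.001, 1.8]
force: [-0.4, -0.4, 0.8]
grip_width: 0.0855
```

>>> move_arm:
  moves: "0 0 0 0;0 0 0 0;0 0 0 0;0 0 0 0;0 0 0 0;0 0 0 0;0 0 0 0;0 0 0 0;0 0 0 0;0 0 0 0"
  grip: 0
  grip_force: 60

```text
clock: 16.85
position: [0.4351, -0.1805, 0.0277]
tool_rot: [3.141, 0.0, 1.8]
force: [-0.2, 1.1, 7.5]
grip_width: 0.0246
```

>>> move_arm:
  moves: "0 0 -15 0;0 0 -40 0;0 0 -80 0;0 0 -120 0;0 0 -160 0;0 0 -190 0;0 0 -200 0;0 0 -200 0;0 0 -200 0;0 0 -200 0"

```text
clock: 17.68
position: [0.4344, -0.1804, 0.2261]
tool_rot: [-3.14, -0.001, 1.8]
force: [0.4, 0.0, -1.2]
grip_width: 0.024
```

```bash
python3 - <<'E'
from h import *
p=bot.grab_frame('wrist'); save(p,'w7'); s=bot.observe(); print(s['force'],s['grip_width'])
M=R.from_euler('xyz',s['tool_rot']).as_matrix()
C=(cloud(p).reshape(-1,3)-s['position'])@M*1000
d=np.hypot(C[:,0],C[:,1])
print(np.histogram(C[d<34,2],np.arange(-40,40,4)))
P=C[(d<36)&(abs(C[:,2]-6)<6)&(C[:,0]>0)];print('front',P[:,0].max(),'lateral',P[:,1].min(),P[:,1].max(),len(P))
to(.504,.0155,.235,1.8)
E
```

```text
[ 0.33738335 -0.01465894 -1.61905692] 0.024072514362319556
(array([ 562,  236,  302, 2171,  454,  405,  356,  320,  258,   93,  461,
       2972,   53,    0,    0,    0,    0,    0,    0]), array([-40, -36, -32, -28, -24, -20, -16, -12,  -8,  -4,   0,   4,   8,
        12,  16,  20,  24,  28,  32,  36]))
front 31.888730920058514 lateral -31.238966133103638 30.548971746783003 3465
clock 17.73 pos [ 0.4344 -0.1803  0.226 ] rpy [-3.1398e+00 -1.5000e-03  1.7999e+00] -> 174.9 112.3 -8.9 -0.000
```

View pics/w7.png

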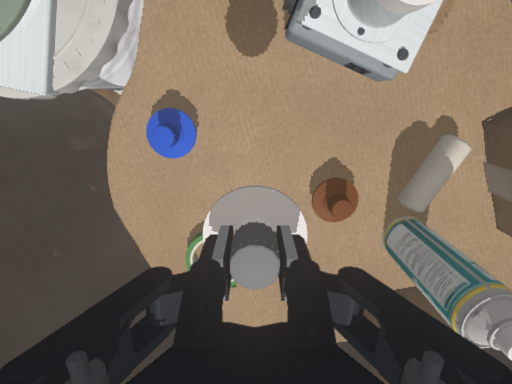

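The lid is held straight by the cap at px (255,255), with its centre about 1 mm ahead of the TCP along tool x. I move it over the cup.

>>> move_arm:
  moves: "25 16 0 0;55 36 0 0;90 58 0 0;120 78 0 0;145 94 0 0;163 106 0 0;171 111 0 0;174 112.3 0 0;174 112.3 0 0;174 112.3 0 0"

```text
clock: 18.57
position: [0.5044, 0.0133, 0.2268]
tool_rot: [-3.14, 0.0, 1.799]
force: [0.8, -0.1, -0.8]
grip_width: 0.0241
```

>>> move_arm:
  moves: "0 0 0 0;0 0 0 0;0 0 8 0;0 0 18 0;0 0 28 0;0 0 37 0;0 0 43 0;0 0 47 0;0 0 50 0;0 0 50 0"

```text
clock: 19.4
position: [0.5047, 0.0145, 0.1769]
tool_rot: [-3.141, -0.0, 1.8]
force: [-1.2, 0.5, -1.0]
grip_width: 0.0243
```

```bash
python3 - <<'E'
from h import *
for c in ('top','scene'):
    q=bot.grab_frame(c); x,y,z=bot.observe()['position']
    mid(q,(.504,.015),z-.012,z-.003,.045)
f=q['frame'][...,::-1]
w=bot.grab_frame('wrist')['frame'][...,::-1]
cv2.imwrite('pics/s8.png',np.hstack([cv2.resize(f[90:200,197:327],(400,338),interpolation=2),cv2.resize(w[134:384,108:404],(400,338))]))
print(bot.observe()['force']); to(.5044,.0143,.165,1.8)
E
```

```text
222 circle [503.2  15. ] 31.6 mid [503.9  15.9 170.2] ext [61.4 61.2  8.6] zmed 0.1703
[ 0.21622446 -0.06760743 -1.23531174]
clock 19.55 pos [0.5051 0.0145 0.1777] rpy [3.1411e+00 1.0000e-04 1.7998e+00] -> -0.1 -0.7 12.7 -0.000
```

View pics/s8.png

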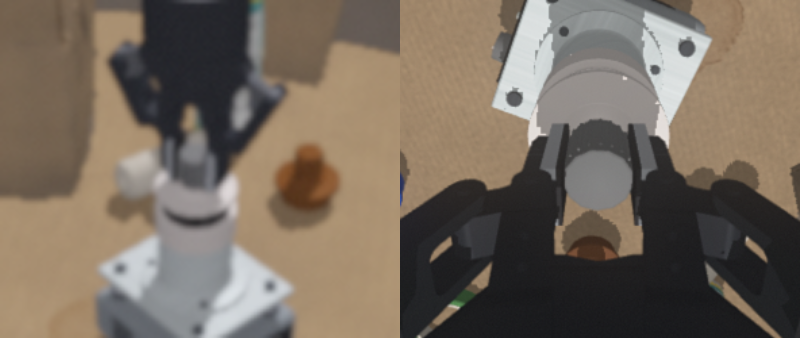

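The plug enters the cup's mouth centred and level, with its black band visible above the rim and no contact force. Continuing slowly.

>>> move_arm:
  moves: "-0.4 -0.4 2 0;-0.4 -0.4 4 0;-0.4 -0.4 6 0;-0.4 -0.4 8 0;-0.4 -0.4 10 0;-0.4 -0.4 11 0;-0.4 -0.4 12 0;-0.4 -0.4 13 0;-0.4 -0.4 14 0;-0.4 -0.4 14 0"

```text
clock: 20.38
position: [0.5048, 0.0142, 0.1634]
tool_rot: [3.141, -0.0, 1.8]
force: [0.8, 2.9, 3.0]
grip_width: 0.0243
```

>>> move_arm:
  moves: "0.6 0 0 0;0.6 0 0.5 0;0.6 0 1 0;0.6 0 2 0;0.6 0 3 0;0.6 0 4 0;0.6 0 4 0;0.6 0 4 0;0.6 0 4 0;0.6 0 4 0"

```text
clock: 21.22
position: [0.5047, 0.0146, 0.1596]
tool_rot: [3.141, 0.0, 1.8]
force: [1.4, -0.1, 6.4]
grip_width: 0.0242
```

>>> move_arm:
  moves: "0 0.2 0.5 0;0 0.2 1 0;0 0.2 1.5 0;0 0.2 2 0;0 0.2 2.5 0;0 0.2 3 0;0 0.2 3 0;0 0.2 3 0;0 0.2 3 0;0 0.2 3 0"

```text
clock: 22.05
position: [0.505, 0.0146, 0.1567]
tool_rot: [3.141, 0.0, 1.8]
force: [-0.5, 0.1, 9.5]
grip_width: 0.0245
```

>>> move_arm:
  moves: "0 0 0.5 0;0 0 1 0;0 0 1.5 0;0 0 2 0;0 0 2 0;0 0 2 0;0 0 2 0;0 0 2 0;0 0 2 0;0 0 2 0"

```text
clock: 22.88
position: [0.505, 0.0146, 0.1548]
tool_rot: [3.141, 0.0, 1.8]
force: [0.6, -0.2, 11.2]
grip_width: 0.0241
```

```bash
cat >> h.py <<'E'
def fl(p):
    C=cloud(p).reshape(-1,3); d=np.hypot(C[:,0]-.504,C[:,1]-.0153); t=bot.observe()['position'][2]
    z=C[(d>.019)&(d<.029)&(C[:,2]>.13)&(C[:,2]<.172),2]; pl=C[(abs(d-.05)<.008)&(C[:,2]>.06)&(C[:,2]<.085),2]
    h,e=np.histogram(z,np.arange(.13,.172,.001)); k=h.argmax(); f=np.median(z[abs(z-e[k]-.0005)<.003]) if len(z) else 0
    print('flange %.4f platform %.4f diff %.4f (home .078)'%(f,np.median(pl),f-np.median(pl)),len(z),'tcp',t)
E
python3 - <<'E'
from h import *
for c in ('wrist','scene'): fl(bot.grab_frame(c))
print(bot.observe()['force'])
E
```

```text
flange 0.1494 platform 0.0709 diff 0.0785 (home .078) 2419 tcp 0.1548526194873917
flange 0.1481 platform 0.0712 diff 0.0769 (home .078) 194 tcp 0.15483593966473594
[-0.66467926  1.49985163 11.72496093]
```

>>> move_arm:
  moves: "0 0 0.5 0;0 0 1 0;0 0 1.5 0;0 0 1.5 0;0 0 1.5 0;0 0 1.5 0;0 0 1.5 0;0 0 1.5 0;0 0 1.5 0;0 0 1.5 0"

```text
clock: 23.82
position: [0.505, 0.0146, 0.1535]
tool_rot: [3.141, 0.0, 1.8]
force: [-0.2, 0.9, 14.6]
grip_width: 0.0239
```

```bash
python3 - <<'E'
from h import *
for c in ('wrist','scene'): fl(bot.grab_frame(c))
print(bot.observe()['force'])
E
```

```text
flange 0.1480 platform 0.0696 diff 0.0784 (home .078) 2461 tcp 0.15345679711010707
flange 0.1467 platform 0.0699 diff 0.0768 (home .078) 197 tcp 0.15346827044019584
[-0.70923444 -0.32730981 15.00926413]
```

The platform now follows the tool one for one, and the flange is 78.4 mm above it (home is 78), so the lid is home. I relax, release and retreat.

>>> move_arm:
  moves: "0 0 -1 0;0 0 -2 0;0 0 -3 0;0 0 -4 0;0 0 -5 0;0 0 -6 0;0 0 -7 0;0 0 -7.5 0;0 0 -7.5 0;0 0 -7.5 0"

```text
clock: 24.75
position: [0.5048, 0.0146, 0.1604]
tool_rot: [3.141, -0.0, 1.8]
force: [4.6, 1.2, 2.1]
grip_width: 0.0239
```

>>> move_arm:
  moves: "0 0 0 0;0 0 0 0;0 0 0 0;0 0 0 0;0 0 0 0;0 0 0 0;0 0 0 0;0 0 -10 0;0 0 -30 0;0 0 -60 0"
  grip: 1

```text
clock: 25.58
position: [0.5035, 0.0147, 0.2202]
tool_rot: [-3.138, -0.001, 1.8]
force: [0.8, 0.0, -0.0]
grip_width: 0.0853
```

>>> move_arm:
  moves: "0 0 -30 0;0 0 -60 0;0 0 -90 0;0 0 -90 0;0 0 -90 0;0 0 -90 0;0 0 -90 0;0 0 -90 0;0 0 -90 0;0 0 -90 0"

```text
clock: 26.42
position: [0.5045, 0.0147, 0.31]
tool_rot: [-3.141, -0.0, 1.8]
force: [-0.2, 0.8, -0.3]
grip_width: 0.0853
```

```bash
python3 - <<'E'
from h import *
for c in ('wrist','top','scene'):
    q=bot.grab_frame(c); fl(q); mid(q,(.504,.0153),.152,.160,.04); mid(q,(.504,.0153),.183,.192,.03)
    if c=='wrist': w=q['frame'][...,::-1]
f=q['frame'][...,::-1]
cv2.imwrite('pics/s9.png',np.hstack([cv2.resize(f[90:200,197:327],(400,338),interpolation=2),cv2.resize(w[:250,108:404],(400,338))]))
print(bot.observe()['force'],bot.observe()['clock'])
E
```

```text
flange 0.1556 platform 0.0770 diff 0.0786 (home .078) 1154 tcp 0.3100862718512834
1793 circle [504.5  15.3] 31.1 mid [504.4  15.1 156.1] ext [61.6 61.8  7.3] zmed 0.1556
518 circle [504.2  15.8] 13.2 mid [504.4  15.9 186.1] ext [25.4 25.8  5.9] zmed 0.187
flange 0.0000 platform 0.0773 diff -0.0773 (home .078) 0 tcp 0.3101680917904158
flange 0.1544 platform 0.0773 diff 0.0772 (home .078) 202 tcp 0.3102350574682909
260 circle [503.9  14.9] 31.7 mid [504.3  15.2 156. ] ext [61.8 61.   7.9] zmed 0.1547
66 circle [502.8  14.3] 13.4 mid [503.2  13.7 185.5] ext [24.  25.5  4.3] zmed 0.1858
[-0.15689669  0.17317772 -0.57685579] 26.5667
```

View pics/s9.png

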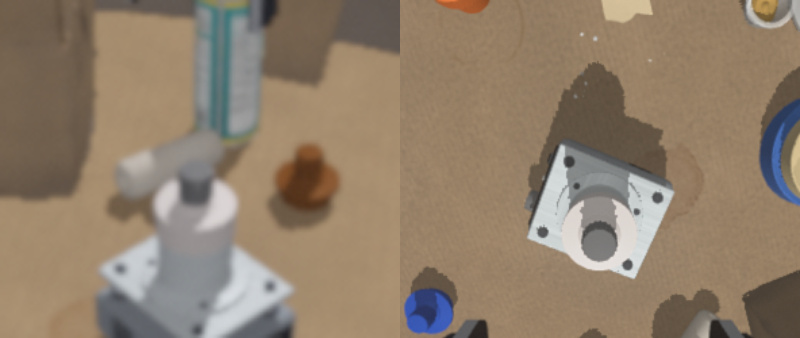

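The lid's flange lies flat on the cup's rim with no black band showing (px (195,195) left). Platform is back up and nothing touches the robot. Handing in.

```bash
python3 -c "
from h import *
q=bot.grab_frame('scene')
print([(l,atz(q,bot.pinpoint(q,l)[0]['at'],0).round(3)) for l in ('roller','sanding_block')])
bot.job_done()"
```

```text
[('roller', array([ 0.671, -0.148, -0.   ])), ('sanding_block', array([0.418, 0.343, 0.   ]))]
the job is handed in; nothing more can be done
```

I pressed the white cup home in the holder with about 14 N, then pressed the white lid into the cup with about 15 N. Both are released and upright, and I handed the job in at about 27 s of the 59 s allowed.

- **Cup:** after release its rim stood 74.0 mm above the platform, which is exactly home. Its centre was within about 0.5 mm of the holder's axis.
- **Lid:** the two cameras disagree by 1.4 mm on the flange height above the platform. The wrist camera gave 78.6 mm and the scene camera 77.2 mm, against 78.0 mm for home. Both are within tolerance, and no black plug shows in the picture. The lid's centre was within about 0.5 mm of the cup's axis. During the last part of the push the platform moved down one for one with the lid, so the flange was seated.
- **Platform:** the deepest reading was about 8.5 mm against the 10 mm limit. After release it sat 0.7–1.0 mm down, against the 2 mm limit.
- **Bystanders:** the last scene-camera reading put the block within about 9 mm and the roller within about 15 mm of their first ones. I put that down to detector scatter, because nothing touched either of them. The look-alikes were never touched.

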